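# Make up two grinding-wheel sets on their pins

### The job

Make up the two wheel sets for the bench grinder. On the pin of the blue stand put the steel flange with its hub upward, then the green wheel, then the brass nut on top; on the pin of the red stand put the off-white wheel, then the black collar on top. Every part must sit flat and fully down over its pin and be let go.

Things in the scene. Friction and masses are not known exactly. Their poses are not given: they have to be found in the camera images.
- flange_mid (a point): Bright steel wheel flange, 16 mm high: a round disc 58 mm across and 8 mm thick below, and on it a round hub 40 mm across and 8 mm high, the same way up at every start. A 26 mm bore runs right through it along its own z axis. It lies flat on the bench at the start, hub up, its height along z; this point is on the axis, half-way up (8 mm above its underside). Loose, about 150 g.
- green_wheel_mid (a point): Dark green grinding wheel, a plain ring 60 mm across and 18 mm high. A 26 mm bore runs right through it along its own z axis. It lies flat on the bench at the start, either face up, its height along z; this point is on the axis, half-way up (9 mm above its underside). Loose, about 120 g.
- brass_nut_mid (a point): Round brass-coloured knurled nut without thread, 40 mm across and 22 mm high. A 26 mm bore runs right through it along its own z axis. It lies flat on the bench at the start, either face up, its height along z; this point is on the axis, half-way up (11 mm above its underside). Loose, about 120 g.
- white_wheel_mid (a point): Off-white grinding wheel, a plain ring 54 mm across and 18 mm high. A 26 mm bore runs right through it along its own z axis. It lies flat on the bench at the start, either face up, its height along z; this point is on the axis, half-way up (9 mm above its underside). Loose, about 100 g.
- black_collar_mid (a point): Black plastic collar, a plain ring 40 mm across and 24 mm high. A 26 mm bore runs right through it along its own z axis. It lies flat on the bench at the start, either face up, its height along z; this point is on the axis, half-way up (12 mm above its underside). Loose, about 100 g.
- blue_stand_seat (a point): Seat of the blue stand: the point on the pin's axis at the top of the foot, where the lowest part comes to rest, 8 mm above the bench. The stand is fixed to the bench: a blue square foot 80 x 80 x 8 mm with an upright bright steel pin 16 mm in diameter that rises 48 mm above the foot, its last 8 mm a cone narrowing to 8 mm. z points up along the pin; x and y run along the foot's edges. A set made up here is 56 mm high above the foot.
- red_stand_seat (a point): Seat of the red stand: the point on the pin's axis at the top of the foot, 8 mm above the bench. Fixed like the blue one: a red square foot 80 x 80 x 8 mm with an upright bright steel pin 16 mm in diameter that rises 36 mm above the foot, its last 8 mm a cone narrowing to 8 mm. z points up along the pin. A set made up here is 42 mm high above the foot.
Things that resemble listed ones, but are neither listed nor needed, are in the scene too. Of the things like the part that bears green_wheel_mid, leave any that is purple; of the rest the smaller one is meant.

How it is judged:
At the end, for the whole second after the job is handed in: Blue pin, foot up: flange, green wheel, brass nut; red pin: off-white wheel, black collar. Each part within 8.5 mm of the pin's axis, within 4 mm of its stacked height, within 0.12 rad of upright, released and at rest (horizontal distance between each of flange_mid, green_wheel_mid, brass_nut_mid and blue_stand_seat below 0.0085 m and z of flange_mid in the frame of blue_stand_seat between 0.004 and 0.012 m and angle between each of flange_mid, green_wheel_mid, brass_nut_mid, white_wheel_mid, black_collar_mid's own z axis and vertical below 0.12 rad and linear speed of each of flange, green_wheel, brass_nut, white_wheel, black_collar below 0.02 m/s and z of green_wheel_mid in the frame of blue_stand_seat between 0.021 and 0.029 m and z of brass_nut_mid in the frame of blue_stand_seat between 0.041 and 0.049 m and horizontal distance between each of white_wheel_mid, black_collar_mid and red_stand_seat below 0.0085 m and z of white_wheel_mid in the frame of red_stand_seat between 0.005 and 0.013 m and z of black_collar_mid in the frame of red_stand_seat between 0.026 and 0.034 m); the robot touches nothing.
It also fails if it takes over 125 s, if anything falls off the work surface, if the arm or the gripper's body presses on something with over 40 N, if the wrist force passes 120 N, or if a joint passes its speed limit or range.

### The arm

A 6-joint arm with a two-finger parallel gripper is mounted at the origin on a cart in front of the work surface, level with it; the furniture and walls round the work are solid. World frame = base frame: x ahead of the robot, y to its left, z up, the work surface at z = 0. Lengths are in m, angles in rad, forces in N, time in s.
With the tool pointing down it reaches from about 0.275 to 0.75 m from the base axis. Payload 10.2 kg.
Tool frame: the origin (TCP) lies between the finger pads; the fingertips stand 14 mm ahead of it and the grasp point (between the pads) lies 5 mm behind it; z points along the fingers, y is the direction in which the jaws open and shut (so a half turn about z gives the same grasp; the last joint's range is limited). The gripper opens to 88 mm and grips with 3 to 60 N. Pads are 18 mm wide; open, the fingers measure 123 mm over their backs; the gripper's body (75 mm by 187 mm) begins 45 mm behind the grasp point.
Start: joints at [0.91, 0.313, 1.498, -0, 1.331, -0.223], TCP at [0.223, 0.475, 0.253] pointing down, gripper open.
Joint ranges: [-2.94, 2.94], [-0.97, 2.17], [0.19, 2.56], [-1.23, 4.37], [0.02, 3.11], [-2.88, 2.88]. Speed limits (rad/s): [2.39, 2.39, 3.01, 3.14, 3.14, 3.14].

### API

Orientations are given as a rotation vector (axis times angle).
In Python, from bench import manip gives the robot as it stands. The module is installed in compiled form; this text tells all that it offers.
- The arm moves only by the shell command python3 -m creep 'ROWS' [OPENING]. ROWS is JSON, a list of rows, each a list of 2 entries, a list of its own where there are three numbers: the shift along the world's x, y, z in m, then the turn about the world's z in degrees. In form: [[[tx, ty, tz], yaw], ...]. A call has exactly 5 rows; each row shifts and turns the commanded pose from where the row before left it; what a row does not reach is not made up. A row lasts 1/12 s, in which the tool goes at most 41.7 mm and 7.16 degrees, less where a joint would pass 70% of its speed; a pose out of reach is approached as far as the arm can. A call is refused whole if a number of a shift passes 0.0417 or a number of a turn 7.16, either way. A call with a gripper value outside its range is refused whole. OPENING is the opening, from 0 (shut) to 1 (fully open), set as the call begins (- or left out, the last holds). The fingers move at their own pace and stop on an object; the grip force is fixed at half the most. Time passes only in rows, so rows that do not move let the fingers close, or fill a call up. It gives the time, the measured TCP pose, the force and the opening at its end, in the units of the state.
- manip.observe(): the state, without advancing time (a new reading comes with each control period).
- manip.grab_frame(name): name is "scene" or "top"; returns the picture (480x640x3 uint8, red, green, blue); there is no depth.
- manip.camera_info(name): a dict with "fx", "fy", "cx", "cy" (pixels), "eye" and "orientation" of the camera in the world. Camera axes: x right, y down, z forward; pixel columns grow to the right and rows downward; lengths in m; the calibration is good to about 2 mm. A picture is of the moment at which its call begins. camera_info takes no time and is no camera call.
- manip.job_done(): hands the job in, once; it reports no verdict.
Trained networks look in the newest picture that a camera, given by its name, has taken for a name from the list of things; names that differ only in an ending like _2 or _b are one class to them, and where a whole thing is asked for, a point or a joint stands for the part that bears it (a point fixed in the world has none). Each returns a list of dicts, best first, with "conf" (0 to 1); they miss things now and then, are a little off and sometimes report something else, mostly with a low value. They report only what shows in the picture. A call takes as long as a camera call. They do not tell look-alikes from the thing itself.
- manip.boxes_of(name, camera): "pixel" ([column, row] in pixels, amid what is visible of it).
- manip.silhouettes(name, camera): "mask" (480x640 bool, what is visible of it) and "pixel" ([column, row] in pixels, amid what is visible of it).
- manip.spot_point(name, camera): "pixel" ([column, row] in pixels: a listed point, or the origin of a listed thing).
The state is a dict: "t": time; "q": joint angles; "qvel": joint speeds; "joint_torque": joint torques, N m; "tool_pos": TCP position; "tcp_rot": TCP orientation; "ft_force": force on the tool from outside, world axes, zero at the start; "wrist_torque": the same for the moment, N m; "opening": finger opening in m.
Only numpy, scipy, OpenCV 4.12 (cv2) and the standard library are available. Lean on these libraries where they do the work, as an engineer would, in place of code of your own. Each camera call takes 0.05 s, during which the arm holds its last target.

## Working session

There is one attempt and no reset: what is moved stays moved. The work goes in short steps, Python scripts to look and compute and a shell command to move; the robot and the scene stay as the last step left them, time stands still between calls to the robot, and variables do not carry over. Pictures are saved under pics/ and viewed, and the job is handed in when it is done.

```bash
mkdir -p pics
python3 - <<'E'
from bench import manip
import cv2
for n in("scene","top"):
    im=manip.grab_frame(n); cv2.imwrite(f"pics/{n}0.png",im[:,:,::-1])
    i=manip.camera_info(n); print(n,i)
s=manip.observe(); print(s)
E
```

```text
scene {'fx': 583.5800966197501, 'fy': 583.5800966197501, 'cx': 324.3892007652288, 'cy': 238.80259708955796, 'eye': array([ 0.04052696, -0.71504573,  0.94983621]), 'orientation': array([-2.28437288,  0.6664925 , -0.28824962])}
top {'fx': 529.3122559717702, 'fy': 529.3122559717702, 'cx': 313.3912924459088, 'cy': 241.05086612859193, 'eye': array([ 0.09023847, -0.22146564,  1.34070829]), 'orientation': array([-2.39431946,  1.46959815, -0.27258533])}
{'t': 0.1, 'q': array([ 9.09638045e-01,  3.13368344e-01,  1.49834576e+00, -1.10424077e-05,
        1.33102793e+00, -2.23393059e-01]), 'qvel': array([ 6.50823605e-05, -1.25918788e-03, -1.61158337e-03, -6.81823172e-05,
       -2.01993323e-04, -3.16037492e-04]), 'joint_torque': array([ 3.61973602e-03, -4.02806354e+01, -2.52644581e+01,  6.96105813e-02,
        3.41322622e-02,  6.42952529e-06]), 'tool_pos': array([0.22243507, 0.47531991, 0.25223723]), 'tcp_rot': array([-6.82053546e-01, -3.06616616e+00,  1.63868795e-03]), 'ft_force': array([ 0.68727946, -0.65228477,  0.08121394]), 'wrist_torque': array([0.03760813, 0.00393609, 0.02462368]), 'opening': 0.08792783282649329}
```

View pics/scene0.png

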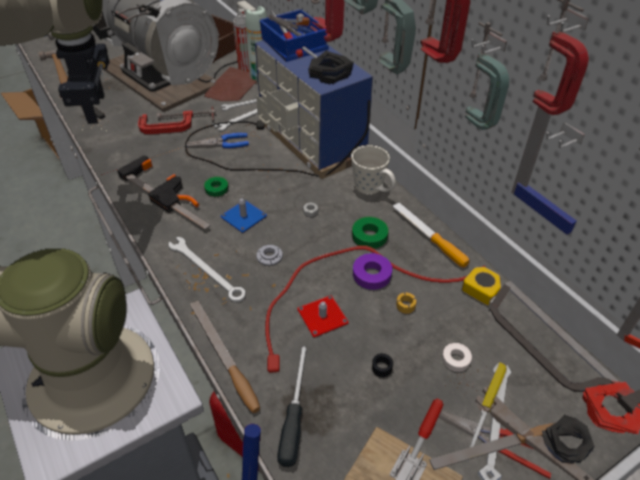

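View pics/top0.png

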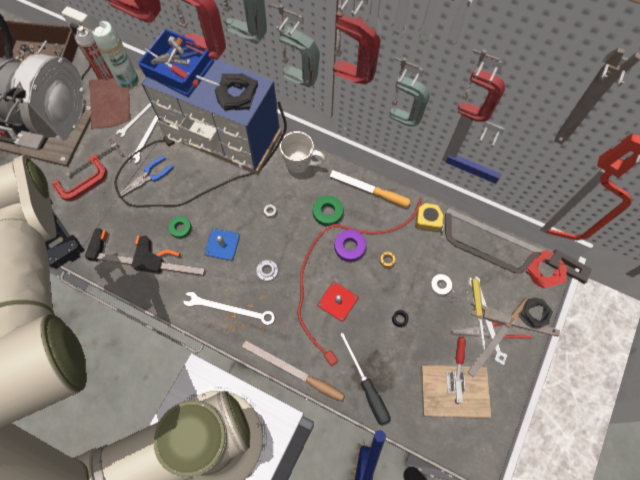

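Green‑wheel candidates: small green ring top(179,227), large green ring top(328,210), purple ring top(350,245). Purple is excluded and the smaller green one is meant, so (179,227). There are also two steel rings: (267,270), which has a stepped hub, and the small one at (270,211). I'll measure them.

```bash
cat > h.py <<'E'
from bench import manip
import numpy as np, cv2
from scipy.spatial.transform import Rotation as R
H=dict(flange_mid=.008,green_wheel_mid=.009,brass_nut_mid=.011,white_wheel_mid=.009,black_collar_mid=.012,blue_stand_seat=.008,red_stand_seat=.008)
def ray(cam,px):
    i=manip.camera_info(cam); d=np.array([(px[0]-i['cx'])/i['fx'],(px[1]-i['cy'])/i['fy'],1.])
    return i['eye'],R.from_rotvec(i['orientation']).apply(d)
def at(cam,px,z):
    e,d=ray(cam,px); return (e+d*(z-e[2])/d[2])[:2]
def proj(cam,P):
    i=manip.camera_info(cam); p=R.from_rotvec(i['orientation']).inv().apply(np.atleast_2d(P)-i['eye'])
    return p[:,:2]/p[:,2:]*[i['fx'],i['fy']]+[i['cx'],i['cy']]
E
python3 - <<'E'
from h import *
ims={c:manip.grab_frame(c) for c in("top","scene")}
for n,z in H.items():
    for c in("top","scene"):
        for f in (manip.spot_point,manip.silhouettes):
            if 'seat' in n and f is manip.silhouettes: continue
            for r in f(n,c)[:4]:
                if r['conf']<.3: continue
                p=r['pixel']; x=at(c,p,z)
                ex=''
                if 'mask' in r:
                    m=np.argwhere(r['mask'])[:,::-1]; q=np.array([at(c,a,z) for a in m]); ex=(len(m),np.round(np.ptp(q,0),3))
                print(n,c,f.__name__,round(r['conf'],2),np.round(p,1),np.round(x,4),ex)
a=ims['top'][185:300,150:300]; b=ims['top'][185:300,250:400]; 
cv2.imwrite("pics/crop1.png",cv2.resize(np.hstack([a,b]),None,fx=2.6,fy=2.6,interpolation=2)[:,:,::-1])
E
```

```text
flange_mid top call 0.74 [267.8 268.7] [0.4277 0.0911] 
flange_mid top call 0.63 [266.9 274.2] [0.4132 0.0859] (301, array([0.056, 0.057]))
flange_mid scene call 0.61 [274.3 252. ] [0.4377 0.0889] (409, array([0.058, 0.061]))
green_wheel_mid top call 0.9 [179.3 229.4] [0.4172 0.3605] 
green_wheel_mid top call 0.87 [329.4 211.6] [0.6499 0.019 ] 
green_wheel_mid top call 0.88 [177.4 230. ] [0.4133 0.3642] (349, array([0.061, 0.064]))
green_wheel_mid top call 0.84 [330.7 210.6] [0.6543 0.0171] (584, array([0.085, 0.084]))
green_wheel_mid top call 0.84 [351.3 239.9] [ 0.6014 -0.0711] (660, array([0.091, 0.083]))
green_wheel_mid scene call 0.75 [215.2 190.3] [0.4168 0.3486] 
green_wheel_mid scene call 0.63 [367.5 270.1] [ 0.5808 -0.0659] 
green_wheel_mid scene call 0.62 [370.1 229.7] [0.6589 0.0322] 
green_wheel_mid scene call 0.89 [366.5 274. ] [ 0.5725 -0.0739] (1051, array([0.094, 0.098]))
green_wheel_mid scene call 0.86 [369.7 231.5] [0.6546 0.0279] (924, array([0.095, 0.101]))
green_wheel_mid scene call 0.8 [216.6 187.1] [0.425  0.3578] (413, array([0.065, 0.075]))
brass_nut_mid top 
[... 726 characters left out ...]
.066, 0.061]))
white_wheel_mid scene call 0.49 [214.4 190.6] [0.4146 0.3486] (369, array([0.059, 0.074]))
black_collar_mid top call 0.55 [399.2 316.6] [ 0.4656 -0.2708] 
black_collar_mid top call 0.71 [402.6 315.5] [ 0.4721 -0.2774] (176, array([0.045, 0.04 ]))
black_collar_mid scene call 0.81 [382.3 363.8] [ 0.4655 -0.2731] 
blue_stand_seat top call 0.86 [221.3 242.9] [0.4352 0.2385] 
blue_stand_seat scene call 0.87 [240.9 212.3] [0.4343 0.2444] 
blue_stand_seat scene call 0.58 [403.8 305.9] [ 0.587  -0.1844] 
red_stand_seat top call 0.94 [339.8 303.4] [ 0.4291 -0.1203] 
red_stand_seat top call 0.69 [267.1 269.8] [0.4242 0.0913] 
red_stand_seat scene call 0.9 [323.4 316.7] [ 0.4333 -0.1196]
```

View pics/crop1.png

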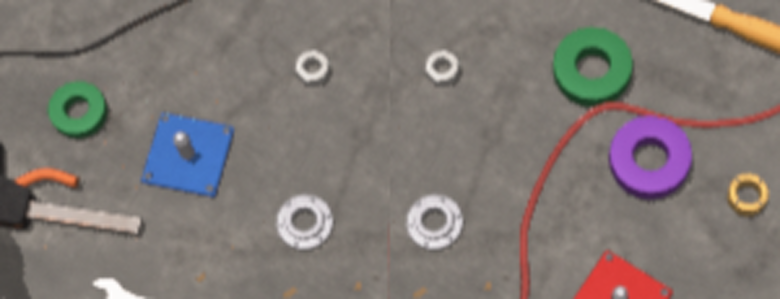

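The crop shows the small green wheel at top(179,227), which is 60 mm against 85 mm for the other green ring. The flange with its hub is at (267,270). Next I'll refine all positions by matching colour‑segmented outlines to the known geometry.

```bash
cat >> h.py <<'E'
from scipy.optimize import minimize
S=8
G=dict(flange=[(.029,0,.008),(.020,.008,.016)],green=[(.030,0,.018)],nut=[(.020,0,.022)],white=[(.027,0,.018)],collar=[(.020,0,.024)])
def render(cam,name,x,y,z0,o,w,h,yaw=0):
    """anti-aliased silhouette (bore filled) in window"""
    t=np.linspace(0,2*np.pi,60,endpoint=False); img=np.zeros((h*S,w*S),np.uint8)
    if name in('blue','red'):
        a=yaw+np.pi/4+np.arange(4)*np.pi/2; r=.04*2**.5
        parts=[np.vstack([np.c_[x+r*np.cos(a),y+r*np.sin(a),np.full(4,zz)] for zz in(0,.008)])]
    else:
        parts=[np.vstack([np.c_[x+r*np.cos(t),y+r*np.sin(t),np.full(60,z0+zz)] for zz in(a,b)]) for r,a,b in G[name]]
    for p in parts:
        u=(proj(cam,p)-o+.5)*S
        cv2.fillConvexPoly(img,cv2.convexHull(u.astype(np.float32)).astype(np.int32),255)
    return cv2.resize(img,(w,h),interpolation=cv2.INTER_AREA)/255.
def seg(im,name):
    hsv=cv2.cvtColor(im,cv2.COLOR_RGB2HSV).astype(int); Hh,Ss,V=hsv[...,0],hsv[...,1],hsv[...,2]
    return {'green':(Hh>45)&(Hh<90)&(Ss>90),'nut':(Hh>8)&(Hh<30)&(Ss>100)&(V>70),'white':V>135,'flange':V>125,
     'collar':V<62,'blue':(Hh>95)&(Hh<125)&(Ss>110),'red':((Hh<8)|(Hh>172))&(Ss>130)}[name]
def fit(im,cam,name,x,y,z0=0,hw=34,yaw=None):
    c=proj(cam,[x,y,z0+.01])[0]; o=np.round(c-hw).astype(int); o=np.maximum(o,0); w=h=2*hw
    m=seg(im,name)[o[1]:o[1]+h,o[0]:o[0]+w].astype(np.uint8); h,w=m.shape
    # keep component nearest centre, filled
    n,l,st,ce=cv2.connectedComponentsWithStats(m,connectivity=8)
    k=min((i for i in range(1,n) if st[i,4]>25),key=lambda i:np.linalg.norm(ce[i]-(c-o)))
    cs,_=cv2.findContours((l==k).astype(np.uint8),cv2.RETR_EXTERNAL,cv2.CHAIN_APPROX_NONE)
    f=np.zeros((h,w),np.uint8); cv2.drawContours(f,cs,-1,1,-1)
    g=cv2.GaussianBlur(f.astype(np.float32),(0,0),1)
    def cost(v):
        r=render(cam,name,v[0]/100,v[1]/100,z0,o,w,h,v[2] if len(v)>2 else 0)
        return ((cv2.GaussianBlur(r.astype(np.float32),(0,0),1)-g)**2).sum()
    v0=[x*100,y*100]+([yaw] if yaw is not None else [])
    sx=np.vstack([v0]+[np.array(v0)+.5*e*(1 if i<2 else .6) for i,e in enumerate(np.eye(len(v0)))])
    s=minimize(cost,v0,method='Nelder-Mead',options=dict(initial_simplex=sx,xatol=.003,fatol=.01))
    return np.r_[s.x[:2]/100,s.x[2:]],s.fun,f.sum()
E
python3 - <<'E'
from h import *
I=dict(flange=(.426,.09),green=(.417,.355),nut=(.59,-.18),white=(.592,-.33),collar=(.467,-.273),blue=(.435,.241),red=(.431,-.12))
for c in("top","scene"):
    im=manip.grab_frame(c)
    for n,(x,y) in I.items():
        y0={'blue':.1,'red':.6}.get(n)
        r=fit(im,c,n,x,y,yaw=y0); print(c,n,np.round(r[0],4),round(float(r[1]),1),r[2])
E
```

```text
top flange [0.4234 0.1154] 2285.0 2995
top green [0.424  0.3641] 11.6 366
top nut [ 0.593  -0.1801] 3.4 193
top white [ 0.5972 -0.3345] 42.5 456
top collar [ 0.4616 -0.2737] 7.7 197
top blue [0.4337 0.2372 0.2513] 29.4 767
top red [ 0.4331 -0.1119  1.4563] 13.7 897
scene flange [0.4269 0.0942] 67.8 306
scene green [0.4252 0.3638] 11.4 385
scene nut [ 0.5943 -0.1812] 3.2 359
scene white [ 0.5994 -0.331 ] 54.1 582
scene collar [ 0.4626 -0.2761] 4.8 444
scene blue [0.4359 0.2346 0.2442] 100.4 706
scene red [ 0.4345 -0.1127  1.4427] 38.2 1264
```

```bash
sed -i "s/'white':V>135,'flange':V>125/'white':(V>165),'flange':(V>140)/" h.py
python3 - <<'E'
from h import *
I=dict(flange=(.426,.092),green=(.4246,.364),nut=(.5935,-.1805),white=(.598,-.333),collar=(.462,-.275),blue=(.4345,.237,.25),red=(.433,-.1122,1.45))
for c in("top","scene"):
    im=manip.grab_frame(c)
    rows=[]
    for n,v in I.items():
        r=fit(im,c,n,v[0],v[1],yaw=v[2] if len(v)>2 else None,hw=28) 
        print(c,n,np.round(r[0],4),round(float(r[1]),1),r[2])
        hw=34;p=proj(c,[*r[0][:2],.01])[0]; o=np.round(p-hw).astype(int)
        k=3;b=cv2.resize(im[o[1]:o[1]+68,o[0]:o[0]+68],None,fx=k,fy=k,interpolation=2)
        a=render(c,n,*r[0][:2],0,o,68,68,r[0][2] if len(r[0])>2 else 0); a=cv2.resize(a,None,fx=k,fy=k)
        cs,_=cv2.findContours((a>.5).astype(np.uint8),0,1); cv2.drawContours(b,cs,-1,(255,0,255),1)
        if n in('blue','red'):
            h=.056 if n=='blue' else .044
            for zz in (.008,h):
                u=(proj(c,[*r[0][:2],zz])[0]-o+.5)*k; cv2.circle(b,tuple(int(q) for q in u),2,(255,255,0),-1)
        rows.append(b)
    rows.append(np.zeros_like(rows[0]))
    cv2.imwrite(f"pics/fit_{c}.png",cv2.resize(np.vstack([np.hstack(rows[:4]),np.hstack(rows[4:])]),None,fx=.95,fy=.95)[:,:,::-1])
E
```

```text
top flange [0.4248 0.0938] 0.9 373
top green [0.424  0.3641] 11.5 366
top nut [ 0.5931 -0.1804] 3.3 194
top white [ 0.5966 -0.3337] 7.8 345
top collar [ 0.4613 -0.2739] 8.2 196
top blue [0.4338 0.2367 0.2689] 30.0 766
top red [ 0.4336 -0.1119  1.4656] 15.7 895
scene flange [0.4278 0.1089] 316.3 59
scene green [0.4256 0.3636] 11.3 385
scene nut [ 0.5944 -0.1812] 2.9 358
scene white [ 0.5995 -0.3311] 90.4 530
scene collar [ 0.4629 -0.2759] 4.4 445
scene blue [0.4356 0.2341 0.2266] 101.6 705
scene red [ 0.4346 -0.113   1.4373] 39.7 1262
```

View pics/fit_top.png

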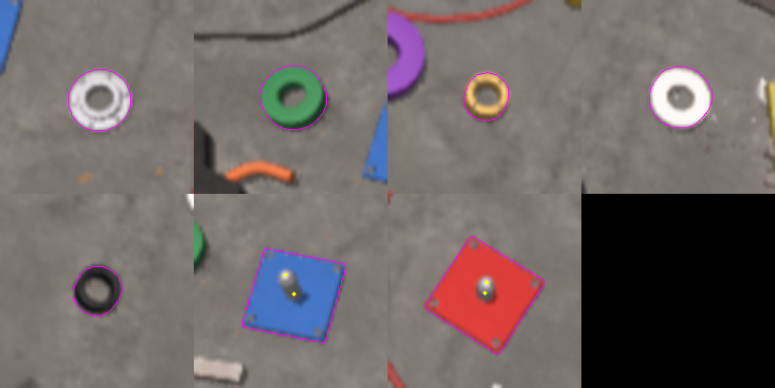

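View pics/fit_scene.png

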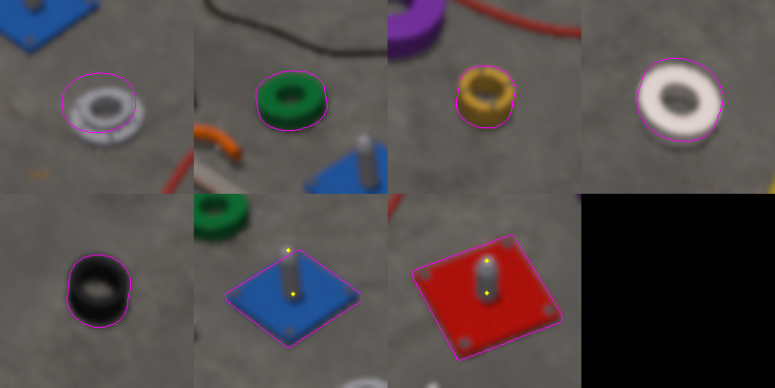

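Run:
```python
from h import *
s=manip.observe(); print(R.from_rotvec(s['tcp_rot']).as_matrix().round(3))
for p in [(145,250),(140,238),(172,240),(160,252),(88,250),(162,245)]:print(p,at('top',p,.0).round(3),at('top',p,.05).round(3))
t=manip.grab_frame('top')[200:290,70:240];u=manip.grab_frame('scene')[140:240,100:270]
cv2.imwrite('pics/clamp.png',np.vstack([cv2.resize(t,None,fx=3,fy=3),cv2.resize(u,None,fx=3,fy=3)])[:,:,::-1])
```

```text
[[-0.906  0.424 -0.   ]
 [ 0.424  0.906  0.   ]
 [ 0.    -0.    -1.   ]]
(145, 250) [0.326 0.415] [0.317 0.391]
(140, 238) [0.349 0.447] [0.34  0.422]
(172, 240) [0.384 0.365] [0.373 0.344]
(160, 252) [0.34  0.376] [0.33  0.353]
(88, 250) [0.256 0.553] [0.25  0.524]
(162, 245) [0.359 0.382] [0.349 0.359]
```

View pics/clamp.png

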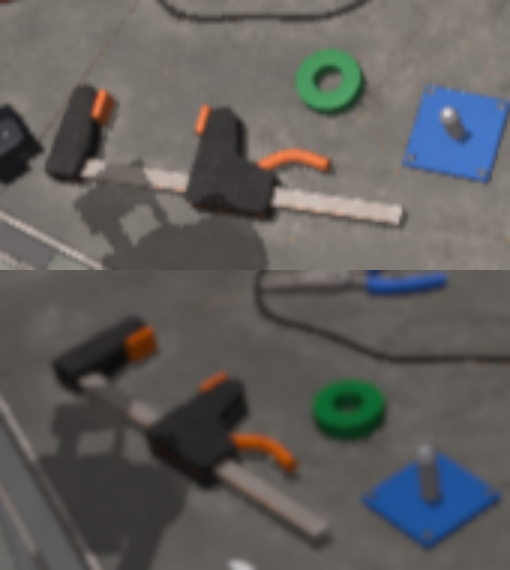

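```bash
python3 -m creep '[[[0.0135,-0.0254,-0.007],0],[[0.0135,-0.0254,-0.007],0],[[0.0135,-0.0254,-0.007],0],[[0.0135,-0.0254,-0.007],0],[[0.0135,-0.0254,-0.007],0]]' 1
python3 -m creep '[[[0.0135,-0.0254,-0.007],0],[[0.0135,-0.0254,-0.007],0],[[0.0135,-0.0254,-0.007],0],[[0.0135,-0.0254,-0.007],0],[[0.0135,-0.0254,-0.007],0]]'
python3 -m creep '[[[0.0135,-0.0254,-0.007],0],[[0.0135,-0.0254,-0.007],0],[[0.0135,-0.0254,-0.007],0],[[0.0135,-0.0254,-0.007],0],[[0.0135,-0.0254,-0.007],0]]'
python3 -m creep '[[[0,0,0],0],[[0,0,0],0],[[0,0,0],0],[[0,0,0],0],[[0,0,0],0]]'
```

```text
t: 2.12
tool_pos: [0.2905, 0.3473, 0.2175]
tcp_rot: [0.682, 3.066, 0.0]
ft_force: [1.1, -0.1, 0.7]
opening: 0.0882
t: 2.53
tool_pos: [0.3581, 0.2202, 0.1826]
tcp_rot: [0.682, 3.066, 0.0]
ft_force: [1.3, 0.0, 0.0]
opening: 0.0879
t: 2.95
tool_pos: [0.4256, 0.0931, 0.1476]
tcp_rot: [0.682, 3.066, 0.0]
ft_force: [0.3, 0.8, 1.1]
opening: 0.088
t: 3.37
tool_pos: [0.4248, 0.0953, 0.148]
tcp_rot: [0.68, 3.067, 0.0]
ft_force: [0.4, 0.1, 0.4]
opening: 0.0883
```

```bash
python3 -m creep '[[[0,0,-0.022],0],[[0,0,-0.022],0],[[0,0,-0.022],0],[[0,0,-0.022],0],[[0,0,-0.022],0]]'
python3 - <<'E'
from h import *
print(np.mean([ (manip.grab_frame('scene'),manip.observe()['tool_pos'])[1] for _ in range(6)],0).round(4))
t=manip.grab_frame('top')[220:320,200:330];u=manip.grab_frame('scene')[190:310,200:340]
cv2.imwrite('pics/fl1.png',np.hstack([cv2.resize(t,(400,308)),cv2.resize(u,(360,308))])[:,:,::-1])
E
```

```text
t: 3.78
tool_pos: [0.425, 0.0952, 0.0371]
tcp_rot: [0.68, 3.066, 0.0]
ft_force: [0.3, 0.2, 0.6]
opening: 0.0879
[0.4246 0.0949 0.0372]
```

View pics/fl1.png

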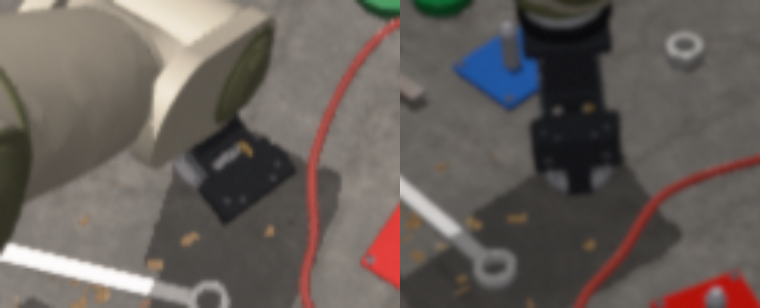

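The gripper hides the flange but its position agrees with the target. I'll descend and close.

```bash
python3 -m creep '[[[0,0,-0.005],0],[[0,0,-0.005],0],[[0,0,-0.005],0],[[0,0,-0.0055],0],[[0,0,0],0]]'
python3 -m creep '[[[0,0,0],0],[[0,0,0],0],[[0,0,0],0],[[0,0,0],0],[[0,0,0],0]]' 0
python3 -m creep '[[[0,0,0],0],[[0,0,0],0],[[0,0,0],0],[[0,0,0],0],[[0,0,0],0]]' 0
```

```text
t: 4.6
tool_pos: [0.4245, 0.0945, 0.0161]
tcp_rot: [-0.682, -3.065, 0.001]
ft_force: [-0.9, 0.6, 0.3]
opening: 0.088
t: 5.02
tool_pos: [0.4251, 0.0945, 0.0173]
tcp_rot: [0.682, 3.067, -0.0]
ft_force: [1.5, 0.9, 0.2]
opening: 0.057
t: 5.43
tool_pos: [0.4251, 0.0945, 0.0173]
tcp_rot: [0.682, 3.067, -0.0]
ft_force: [-0.2, -0.5, 3.8]
opening: 0.0557
```

```bash
python3 -m creep '[[[0,0,0.02],0],[[0,0,0.02],0],[[0,0,0.02],0],[[0,0,0.02],0],[[0,0,0.02],0]]'
python3 -m creep '[[[0.0018,0.0284,0],0],[[0.0018,0.0284,0],0],[[0.0018,0.0284,0],0],[[0.0018,0.0284,0],0],[[0.0018,0.0284,0],0]]'
python3 - <<'E'
from h import *
print(np.mean([ (manip.grab_frame('scene'),manip.observe()['tool_pos'])[1] for _ in range(6)],0).round(4),manip.observe()['opening'])
t=manip.grab_frame('top')[190:290,160:290];u=manip.grab_frame('scene')[130:250,170:310]
cv2.imwrite('pics/fl2.png',np.hstack([cv2.resize(t,(400,308)),cv2.resize(u,(360,308))])[:,:,::-1])
E
```

```text
t: 5.85
tool_pos: [0.4248, 0.0946, 0.1179]
tcp_rot: [-0.682, -3.066, -0.0]
ft_force: [0.6, 0.2, -1.6]
opening: 0.0554
t: 6.27
tool_pos: [0.4337, 0.2379, 0.1169]
tcp_rot: [-0.682, -3.066, 0.0]
ft_force: [0.9, -0.4, 0.0]
opening: 0.0559
[0.4337 0.2379 0.1169] 0.05602151654900935
```

View pics/fl2.png

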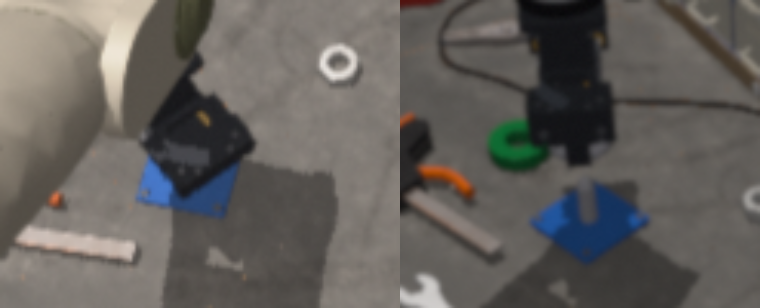

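Run:
```python
from h import *
print(proj('scene',[.434,.236,.11]),proj('top',[.434,.236,.11]))
u=manip.grab_frame('scene')[130:230,190:290]
u=cv2.convertScaleAbs(u,alpha=2,beta=0)
cv2.imwrite('pics/fl3.png',cv2.resize(u,(600,600),interpolation=2)[:,:,::-1])
```

```text
[[238.35999921 181.00742361]] [[215.19919956 229.11133066]]
```

View pics/fl3.png

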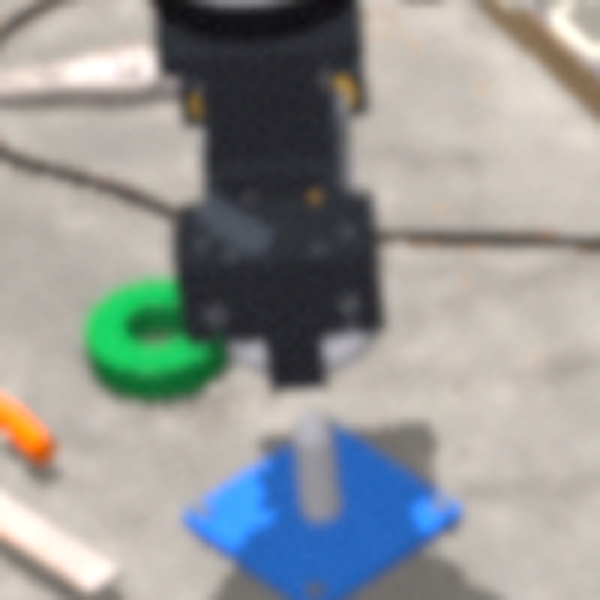

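```bash
python3 -m creep '[[[0.0008,-0.0015,-0.009],0],[[0,0,-0.009],0],[[0,0,-0.009],0],[[0,0,-0.009],0],[[0,0,-0.009],0]]'
python3 -m creep '[[[0,0,-0.006],0],[[0,0,-0.006],0],[[0,0,-0.006],0],[[0,0,-0.006],0],[[0,0,-0.006],0]]'
python3 -m creep '[[[0,0,-0.003],0],[[0,0,-0.003],0],[[0,0,-0.003],0],[[0,0,-0.003],0],[[0,0,-0.002],0]]'
```

```text
t: 7.13
tool_pos: [0.4346, 0.2349, 0.0709]
tcp_rot: [-0.682, -3.066, 0.001]
ft_force: [-0.0, -0.0, -1.4]
opening: 0.0558
t: 7.55
tool_pos: [0.435, 0.235, 0.0417]
tcp_rot: [0.682, 3.066, 0.0]
ft_force: [0.9, -0.3, -1.9]
opening: 0.0559
t: 7.97
tool_pos: [0.4349, 0.235, 0.028]
tcp_rot: [0.682, 3.067, -0.0]
ft_force: [-0.1, 0.0, -1.4]
opening: 0.0558
```

```bash
python3 -m creep '[[[0,0,-0.001],0],[[0,0,-0.001],0],[[0,0,-0.0008],0],[[0,0,0],0],[[0,0,0],0]]'
python3 -m creep '[[[0,0,0],0],[[0,0,0],0],[[0,0,0],0],[[0,0,0],0],[[0,0,0],0]]' 1
python3 -m creep '[[[0,0,0.02],0],[[0,0,0.02],0],[[0,0,0.02],0],[[0,0,0.02],0],[[0,0,0.02],0]]'
python3 -m creep '[[[-0.002,0.0258,0],0],[[-0.002,0.0258,0],0],[[-0.002,0.0258,0],0],[[-0.002,0.0258,0],0],[[-0.002,0.0258,0],0]]'
python3 - <<'E'
from h import *
print(np.mean([ (manip.grab_frame('scene'),manip.observe()['tool_pos'])[1] for _ in range(6)],0).round(4),manip.observe()['opening'])
u=manip.grab_frame('scene')[130:250,170:310]
cv2.imwrite('pics/fl4.png',cv2.resize(u,(700,600))[:,:,::-1])
E
```

```text
t: 8.38
tool_pos: [0.4349, 0.235, 0.0255]
tcp_rot: [0.682, 3.066, 0.0]
ft_force: [0.2, 0.4, -1.4]
opening: 0.0562
t: 8.8
tool_pos: [0.4349, 0.235, 0.0255]
tcp_rot: [0.682, 3.066, 0.0]
ft_force: [0.8, 0.7, 0.7]
opening: 0.0869
t: 9.22
tool_pos: [0.4348, 0.235, 0.1265]
tcp_rot: [0.682, 3.067, 0.0]
ft_force: [0.5, -0.2, 0.2]
opening: 0.0882
t: 9.63
tool_pos: [0.4246, 0.3652, 0.1255]
tcp_rot: [0.682, 3.067, 0.0]
ft_force: [0.1, 0.1, -0.2]
opening: 0.0885
[0.4245 0.3652 0.1253] 0.08785077126676993
```

View pics/fl4.png

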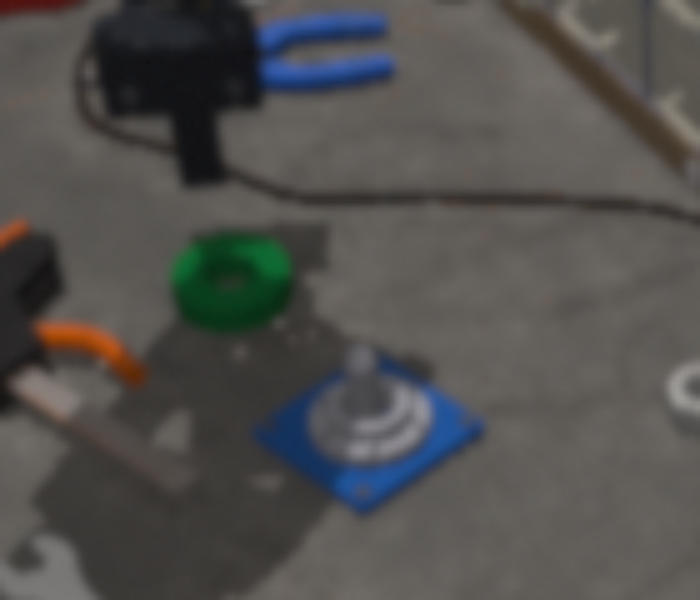

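The flange sits flat on the blue foot at about scene(244,213). Next is the green wheel.

```bash
python3 -m creep '[[[0,-0.001,-0.02],0],[[0,0,-0.02],0],[[0,0,-0.02],0],[[0,0,-0.02],0],[[0,0,-0.01],0]]'
python3 -m creep '[[[0,0,-0.005],0],[[0,0,-0.005],0],[[0,0,-0.005],0],[[0,0,-0.0025],0],[[0,0,0],0]]'
python3 -m creep '[[[0,0,0],0],[[0,0,0],0],[[0,0,0],0],[[0,0,0],0],[[0,0,0],0]]' 0
python3 -m creep '[[[0,0,0],0],[[0,0,0],0],[[0,0,0],0],[[0,0,0],0],[[0,0,0],0]]' 0
python3 -m creep '[[[0,0,0.02],0],[[0,0,0.02],0],[[0,0,0.02],0],[[0,0,0.02],0],[[0,0,0.02],0]]'
```

```text
t: 10.4
tool_pos: [0.4244, 0.3617, 0.0335]
tcp_rot: [-0.684, -3.064, 0.003]
ft_force: [0.0, 0.1, -0.1]
opening: 0.0881
t: 10.82
tool_pos: [0.4249, 0.363, 0.018]
tcp_rot: [0.682, 3.067, 0.0]
ft_force: [-0.2, 0.4, 0.2]
opening: 0.0885
t: 11.23
tool_pos: [0.425, 0.3631, 0.0182]
tcp_rot: [0.682, 3.066, 0.0]
ft_force: [-0.2, -0.3, 0.7]
opening: 0.0594
t: 11.65
tool_pos: [0.425, 0.3631, 0.0182]
tcp_rot: [0.682, 3.066, 0.001]
ft_force: [-1.1, 0.2, 3.6]
opening: 0.0594
t: 12.07
tool_pos: [0.4245, 0.3627, 0.1184]
tcp_rot: [-0.682, -3.066, 0.001]
ft_force: [0.2, -0.9, -1.2]
opening: 0.0599
```

```bash
python3 -m creep '[[[0.002,-0.0255,0],0],[[0.002,-0.0255,0],0],[[0.002,-0.0255,0],0],[[0.002,-0.0255,0],0],[[0.002,-0.0255,0],0]]'
python3 -m creep '[[[0,0,-0.008],0],[[0,0,-0.008],0],[[0,0,-0.008],0],[[0,0,-0.008],0],[[0,0,-0.008],0]]'
python3 -m creep '[[[0,0,-0.006],0],[[0,0,-0.006],0],[[0,0,-0.006],0],[[0,0,-0.006],0],[[0,0,-0.006],0]]'
```

```text
t: 12.48
tool_pos: [0.4345, 0.2342, 0.1175]
tcp_rot: [-0.682, -3.066, 0.001]
ft_force: [-0.0, 0.3, -1.3]
opening: 0.0594
t: 12.9
tool_pos: [0.4345, 0.2361, 0.0767]
tcp_rot: [-0.68, -3.066, 0.0]
ft_force: [0.2, 0.0, -1.3]
opening: 0.0595
t: 13.32
tool_pos: [0.4349, 0.2356, 0.0474]
tcp_rot: [0.682, 3.067, 0.0]
ft_force: [-0.5, 0.2, -1.2]
opening: 0.0592
```

```bash
python3 -m creep '[[[0,0,-0.002],0],[[0,0,-0.002],0],[[0,0,-0.001],0],[[0,0,0],0],[[0,0,0],0]]'
python3 -m creep '[[[0,0,0],0],[[0,0,0],0],[[0,0,0],0],[[0,0,0],0],[[0,0,0],0]]' 1
python3 -m creep '[[[0,0,0.02],0],[[0,0,0.02],0],[[0,0,0.02],0],[[0,0,0.02],0],[[0,0,0.02],0]]'
python3 -m creep '[[[0.0106,-0.0278,0],0],[[0.0106,-0.0278,0],0],[[0.0106,-0.0278,0],0],[[0.0106,-0.0278,0],0],[[0.0106,-0.0278,0],0]]' 0.68
python3 -m creep '[[[0.0106,-0.0278,0],0],[[0.0106,-0.0278,0],0],[[0.0106,-0.0278,0],0],[[0.0106,-0.0278,0],0],[[0.0106,-0.0278,0],0]]'
python3 -m creep '[[[0.0106,-0.0278,0],0],[[0.0106,-0.0278,0],0],[[0.0106,-0.0278,0],0],[[0.0106,-0.0278,0],0],[[0.0106,-0.0278,0],0]]'
python3 - <<'E'
from h import *
print(np.mean([ (manip.grab_frame('scene'),manip.observe()['tool_pos'])[1] for _ in range(6)],0).round(4),manip.observe()['opening'])
m=manip.grab_frame('scene');t=manip.grab_frame('top')
cv2.imwrite('pics/g1.png',np.hstack([cv2.resize(m[150:250,190:290],(400,400)),cv2.resize(t[210:290,330:410],(400,400))])[:,:,::-1])
E
```

```text
t: 13.73
tool_pos: [0.435, 0.2355, 0.0431]
tcp_rot: [0.682, 3.066, 0.0]
ft_force: [0.4, 0.0, -1.5]
opening: 0.0597
t: 14.15
tool_pos: [0.4349, 0.2355, 0.043]
tcp_rot: [0.682, 3.066, 0.0]
ft_force: [0.7, -0.2, -0.3]
opening: 0.0876
t: 14.57
tool_pos: [0.4348, 0.2354, 0.144]
tcp_rot: [0.682, 3.067, -0.0]
ft_force: [0.3, 0.1, -0.4]
opening: 0.0882
t: 14.98
tool_pos: [0.4882, 0.0951, 0.1431]
tcp_rot: [0.682, 3.066, 0.0]
ft_force: [0.9, 0.1, -0.0]
opening: 0.0605
t: 15.4
tool_pos: [0.5412, -0.044, 0.143]
tcp_rot: [0.682, 3.067, 0.0]
ft_force: [-0.2, 0.6, 0.1]
opening: 0.0597
t: 15.82
tool_pos: [0.5941, -0.1829, 0.1429]
tcp_rot: [-0.682, -3.066, -0.0]
ft_force: [0.1, 0.7, 1.7]
opening: 0.0597
[ 0.5941 -0.1832  0.1426] 0.060036346769002547
```

View pics/g1.png

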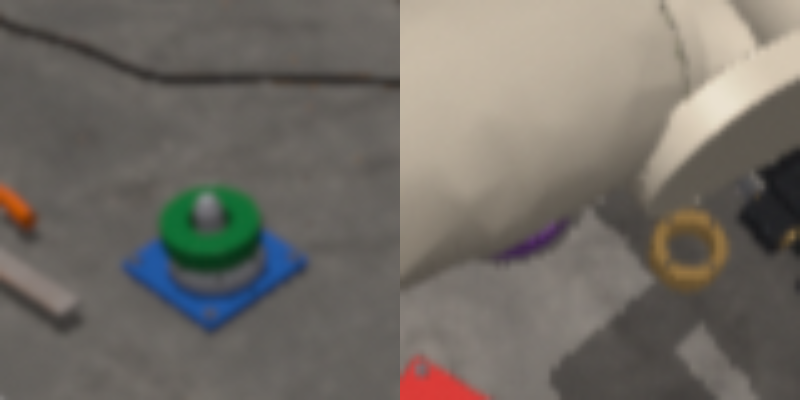

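The green wheel is on, with the pin showing in its bore. Now I'll grip the nut at scene(406,303).

```bash
python3 -m creep '[[[0,0.002,-0.02],0],[[0,0,-0.02],0],[[0,0,-0.02],0],[[0,0,-0.02],0],[[0,0,-0.018],0]]'
python3 -m creep '[[[0,0,-0.007],0],[[0,0,-0.007],0],[[0,0,-0.007],0],[[0,0,-0.0045],0],[[0,0,0],0]]'
python3 -m creep '[[[0,0,0],0],[[0,0,0],0],[[0,0,0],0],[[0,0,0],0],[[0,0,0],0]]' 0
python3 -m creep '[[[0,0,0],0],[[0,0,0],0],[[0,0,0],0],[[0,0,0],0],[[0,0,0],0]]' 0
python3 -m creep '[[[0,0,0.024],0],[[0,0,0.024],0],[[0,0,0.024],0],[[0,0,0.024],0],[[0,0,0.024],0]]'
```

```text
t: 16.63
tool_pos: [0.5937, -0.1785, 0.044]
tcp_rot: [-0.68, -3.067, -0.0]
ft_force: [-0.0, 0.6, 0.3]
opening: 0.0599
t: 17.05
tool_pos: [0.5938, -0.1794, 0.0191]
tcp_rot: [-0.682, -3.066, -0.0]
ft_force: [0.3, -0.4, -0.2]
opening: 0.0598
t: 17.47
tool_pos: [0.5941, -0.1797, 0.0199]
tcp_rot: [0.682, 3.066, -0.0]
ft_force: [-0.1, 0.9, 3.0]
opening: 0.0387
t: 17.88
tool_pos: [0.5941, -0.1797, 0.02]
tcp_rot: [0.682, 3.066, -0.0]
ft_force: [-0.4, 0.4, 5.5]
opening: 0.0383
t: 18.3
tool_pos: [0.5935, -0.1793, 0.1401]
tcp_rot: [-0.682, -3.066, -0.001]
ft_force: [1.1, -0.4, -0.3]
opening: 0.0382
```

```bash
python3 -m creep '[[[-0.0106,0.0277,0],0],[[-0.0106,0.0277,0],0],[[-0.0106,0.0277,0],0],[[-0.0106,0.0277,0],0],[[-0.0106,0.0277,0],0]]'
python3 -m creep '[[[-0.0106,0.0277,0],0],[[-0.0106,0.0277,0],0],[[-0.0106,0.0277,0],0],[[-0.0106,0.0277,0],0],[[-0.0106,0.0277,0],0]]'
python3 -m creep '[[[-0.0106,0.0277,0],0],[[-0.0106,0.0277,0],0],[[-0.0106,0.0277,0],0],[[-0.0106,0.0277,0],0],[[-0.0106,0.0277,0],0]]'
python3 -m creep '[[[0,0,-0.01],0],[[0,0,-0.01],0],[[0,0,-0.01],0],[[0,0,-0.01],0],[[0,0,-0.01],0]]'
python3 - <<'E'
from h import *
print(np.mean([ (manip.grab_frame('scene'),manip.observe()['tool_pos'])[1] for _ in range(6)],0).round(4),manip.observe()['opening'])
m=manip.grab_frame('scene')
cv2.imwrite('pics/n1.png',cv2.resize(m[150:250,190:290],(600,600))[:,:,::-1])
E
```

```text
t: 18.72
tool_pos: [0.5399, -0.0397, 0.139]
tcp_rot: [-0.682, -3.066, -0.0]
ft_force: [0.2, 0.1, -1.5]
opening: 0.0388
t: 19.13
tool_pos: [0.4869, 0.0987, 0.1391]
tcp_rot: [-0.682, -3.066, 0.0]
ft_force: [-0.4, -0.3, -0.5]
opening: 0.0383
t: 19.55
tool_pos: [0.4339, 0.2372, 0.1391]
tcp_rot: [-0.682, -3.066, 0.0]
ft_force: [-0.3, -0.5, -1.1]
opening: 0.0387
t: 19.97
tool_pos: [0.435, 0.2351, 0.0881]
tcp_rot: [-0.684, -3.065, 0.001]
ft_force: [0.1, 0.1, -1.9]
opening: 0.0385
[0.4348 0.2354 0.0886] 0.03858813437029669
```

View pics/n1.png

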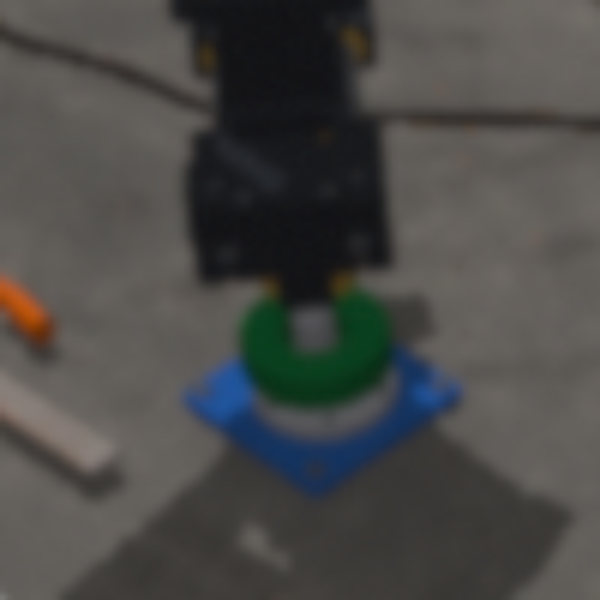

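The nut is held square above the pin, so I'll lower it.

```bash
python3 -m creep '[[[0,0,-0.004],0],[[0,0,-0.004],0],[[0,0,-0.004],0],[[0,0,-0.004],0],[[0,0,-0.004],0]]'
python3 -m creep '[[[0,0,-0.002],0],[[0,0,-0.002],0],[[0,0,-0.001],0],[[0,0,-0.0008],0],[[0,0,0],0]]'
```

```text
t: 20.73
tool_pos: [0.4348, 0.236, 0.0689]
tcp_rot: [-0.682, -3.066, 0.0]
ft_force: [0.5, 0.3, -0.9]
opening: 0.0386
t: 21.15
tool_pos: [0.4349, 0.236, 0.0636]
tcp_rot: [0.682, 3.067, -0.0]
ft_force: [0.5, -0.2, -1.7]
opening: 0.0385
```

```bash
python3 -m creep '[[[0,0,-0.001],0],[[0,0,-0.0005],0],[[0,0,0],0],[[0,0,0],0],[[0,0,0],0]]'
python3 -m creep '[[[0,0,0],0],[[0,0,0],0],[[0,0,0],0],[[0,0,0],0],[[0,0,0],0]]' 0.75
python3 -m creep '[[[0,0,0.02],0],[[0,0,0.02],0],[[0,0,0.02],0],[[0,0,0.02],0],[[0,0,0.02],0]]'
python3 -m creep '[[[0.0081,-0.0285,0],0],[[0.0081,-0.0285,0],0],[[0.0081,-0.0285,0],0],[[0.0081,-0.0285,0],0],[[0.0081,-0.0285,0],0]]' 0.85
python3 -m creep '[[[0.0081,-0.0285,0],0],[[0.0081,-0.0285,0],0],[[0.0081,-0.0285,0],0],[[0.0081,-0.0285,0],0],[[0.0081,-0.0285,0],0]]'
python3 -m creep '[[[0.0081,-0.0285,0],0],[[0.0081,-0.0285,0],0],[[0.0081,-0.0285,0],0],[[0.0081,-0.0285,0],0],[[0.0081,-0.0285,0],0]]'
python3 -m creep '[[[0.0081,-0.0285,0],0],[[0.0081,-0.0285,0],0],[[0.0081,-0.0285,0],0],[[0.0081,-0.0285,0],0],[[0.0081,-0.0285,0],0]]'
python3 - <<'E'
from h import *
print(np.mean([ (manip.grab_frame('scene'),manip.observe()['tool_pos'])[1] for _ in range(6)],0).round(4),manip.observe()['opening'])
m=manip.grab_frame('scene');t=manip.grab_frame('top')
cv2.imwrite('pics/n2.png',np.hstack([cv2.resize(m[150:250,190:290],(400,400)),cv2.resize(t[230:350,390:510],(400,400))])[:,:,::-1])
cv2.imwrite('pics/n2s.png',m[:,:,::-1])
E
```

```text
t: 21.57
tool_pos: [0.4349, 0.236, 0.0622]
tcp_rot: [0.682, 3.067, 0.0]
ft_force: [0.2, -0.0, -1.8]
opening: 0.0386
t: 21.98
tool_pos: [0.4349, 0.236, 0.0622]
tcp_rot: [0.682, 3.066, 0.0]
ft_force: [0.6, 0.7, -0.0]
opening: 0.0659
t: 22.4
tool_pos: [0.4348, 0.236, 0.1632]
tcp_rot: [0.682, 3.067, 0.0]
ft_force: [-0.6, -1.0, -1.2]
opening: 0.0662
t: 22.82
tool_pos: [0.4755, 0.0921, 0.1622]
tcp_rot: [0.682, 3.066, 0.0]
ft_force: [-0.5, -0.1, -0.0]
opening: 0.0747
t: 23.23
tool_pos: [0.516, -0.0505, 0.1622]
tcp_rot: [0.682, 3.067, 0.0]
ft_force: [-0.2, 0.6, -0.9]
opening: 0.0753
t: 23.65
tool_pos: [0.5565, -0.193, 0.1621]
tcp_rot: [-0.682, -3.066, -0.0]
ft_force: [-0.1, 0.4, -0.2]
opening: 0.075
t: 24.07
tool_pos: [0.597, -0.3354, 0.162]
tcp_rot: [-0.682, -3.066, -0.0]
ft_force: [0.6, -1.0, 0.3]
opening: 0.0747
[ 0.5968 -0.3357  0.1615] 0.07480398027969501
```

View pics/n2.png

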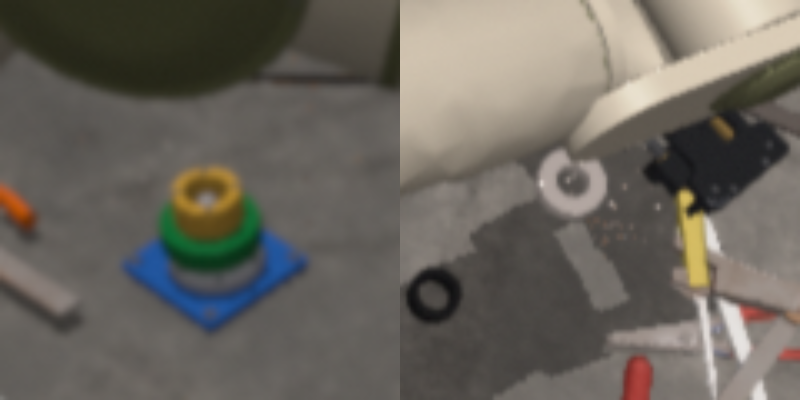

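View pics/n2s.png

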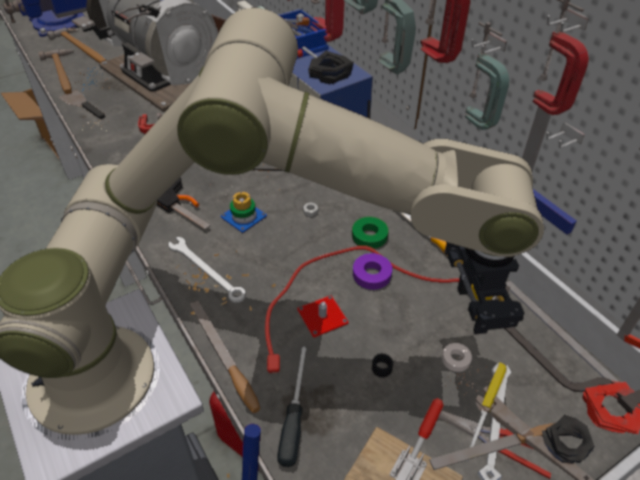

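```bash
python3 - <<'E'
from h import *
for p in [(473,289),(476,300),(478,317)]: print(at('top',p,.01).round(3))
E
python3 -m creep '[[[0,0.0025,-0.022],0],[[0,0,-0.022],0],[[0,0,-0.022],0],[[0,0,-0.022],0],[[0,0,-0.022],0]]'
python3 - <<'E'
from h import *
m=manip.grab_frame('scene')
print(np.mean([ (manip.grab_frame('scene'),manip.observe()['tool_pos'])[1] for _ in range(4)],0).round(4))
cv2.imwrite('pics/w1.png',cv2.resize(m[280:440,380:540],(600,600))[:,:,::-1])
E
```

```text
[ 0.62  -0.413]
[ 0.596 -0.43 ]
[ 0.556 -0.451]
t: 24.88
tool_pos: [0.597, -0.3307, 0.0516]
tcp_rot: [0.681, 3.067, -0.0]
ft_force: [-0.3, 0.4, -1.0]
opening: 0.0751
[ 0.5967 -0.3308  0.0518]
```

View pics/w1.png

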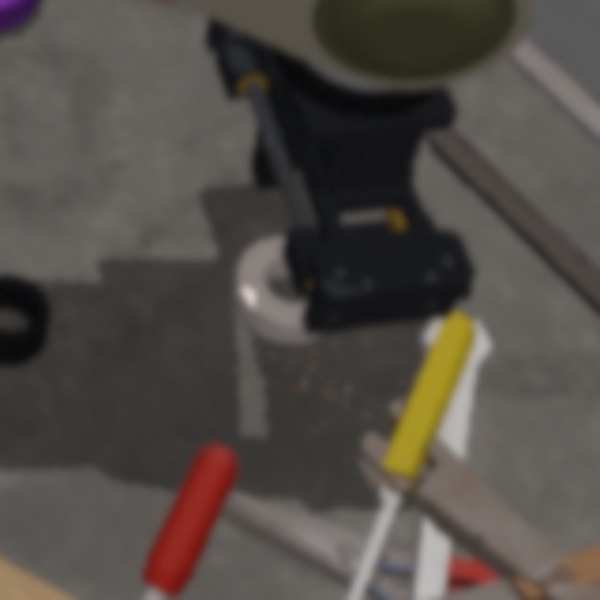

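```bash
python3 -m creep '[[[0,-0.001,-0.009],0],[[0,0,-0.009],0],[[0,0,-0.009],0],[[0,0,-0.007],0],[[0,0,0],0]]'
python3 -m creep '[[[0,0,0],0],[[0,0,0],0],[[0,0,0],0],[[0,0,0],0],[[0,0,0],0]]' 0
python3 -m creep '[[[0,0,0],0],[[0,0,0],0],[[0,0,0],0],[[0,0,0],0],[[0,0,0],0]]' 0
python3 -m creep '[[[0,0,0.02],0],[[0,0,0.02],0],[[0,0,0.02],0],[[0,0,0.02],0],[[0,0,0.02],0]]'
```

```text
t: 25.55
tool_pos: [0.5961, -0.3319, 0.0159]
tcp_rot: [-0.682, -3.064, -0.002]
ft_force: [-0.3, -0.0, -0.0]
opening: 0.0749
t: 25.97
tool_pos: [0.5971, -0.3327, 0.0186]
tcp_rot: [0.682, 3.066, -0.001]
ft_force: [-0.3, -0.5, 0.4]
opening: 0.0536
t: 26.38
tool_pos: [0.5971, -0.3327, 0.0186]
tcp_rot: [0.682, 3.066, -0.001]
ft_force: [0.5, -0.9, 4.2]
opening: 0.0536
t: 26.8
tool_pos: [0.5965, -0.3321, 0.1183]
tcp_rot: [-0.682, -3.065, -0.001]
ft_force: [-0.7, 0.4, -1.3]
opening: 0.0537
```

```bash
python3 -m creep '[[[-0.0163,0.022,0],0],[[-0.0163,0.022,0],0],[[-0.0163,0.022,0],0],[[-0.0163,0.022,0],0],[[-0.0163,0.022,0],0]]'
python3 -m creep '[[[-0.0163,0.022,0],0],[[-0.0163,0.022,0],0],[[-0.0163,0.022,0],0],[[-0.0163,0.022,0],0],[[-0.0163,0.022,0],0]]'
python3 -m creep '[[[0,0,-0.009],0],[[0,0,-0.009],0],[[0,0,-0.009],0],[[0,0,-0.009],0],[[0,0,-0.009],0]]'
python3 - <<'E'
from h import *
m=manip.grab_frame('scene')
print(np.mean([ (manip.grab_frame('scene'),manip.observe()['tool_pos'])[1] for _ in range(4)],0).round(4))
cv2.imwrite('pics/w2.png',cv2.resize(m[240:360,260:380],(600,600))[:,:,::-1])
E
```

```text
t: 27.22
tool_pos: [0.514, -0.2211, 0.1175]
tcp_rot: [-0.682, -3.065, -0.001]
ft_force: [0.6, 0.1, -1.6]
opening: 0.0533
t: 27.63
tool_pos: [0.4326, -0.1113, 0.1177]
tcp_rot: [-0.682, -3.065, -0.001]
ft_force: [0.4, 0.8, -1.3]
opening: 0.0537
t: 28.05
tool_pos: [0.4341, -0.1131, 0.0718]
tcp_rot: [-0.683, -3.066, -0.0]
ft_force: [-0.2, 0.3, -1.5]
opening: 0.0534
[ 0.4338 -0.1127  0.0724]
```

View pics/w2.png

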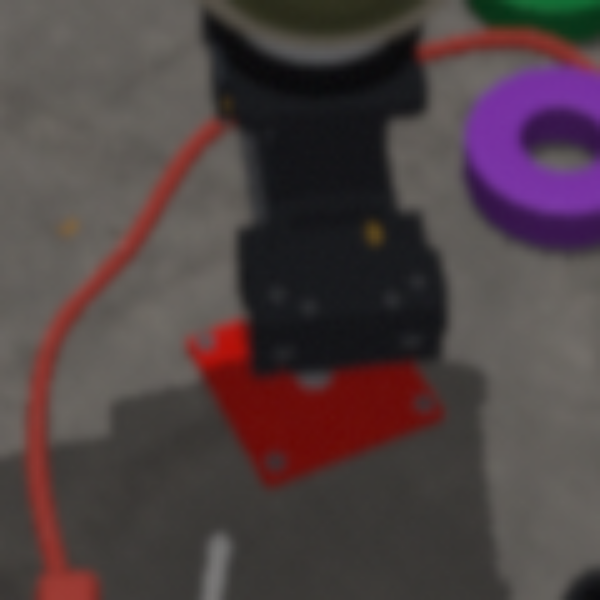

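The body hides the wheel here, but the opening of 53 mm and the −1.4 N load show it is held. I'll lower it.

```bash
python3 -m creep '[[[0,0,-0.005],0],[[0,0,-0.005],0],[[0,0,-0.005],0],[[0,0,-0.005],0],[[0,0,-0.005],0]]'
python3 -m creep '[[[0,0,-0.004],0],[[0,0,-0.004],0],[[0,0,-0.004],0],[[0,0,-0.003],0],[[0,0,-0.002],0]]'
python3 -m creep '[[[0,0,-0.001],0],[[0,0,-0.001],0],[[0,0,0],0],[[0,0,0],0],[[0,0,0],0]]'
```

```text
t: 28.72
tool_pos: [0.4338, -0.1125, 0.0475]
tcp_rot: [-0.682, -3.066, -0.0]
ft_force: [-0.2, 0.4, -0.7]
opening: 0.0534
t: 29.13
tool_pos: [0.4338, -0.1125, 0.0307]
tcp_rot: [-0.682, -3.066, -0.0]
ft_force: [-0.1, 0.3, -0.7]
opening: 0.0534
t: 29.55
tool_pos: [0.434, -0.1125, 0.0293]
tcp_rot: [0.682, 3.066, -0.0]
ft_force: [-0.8, 0.2, -1.2]
opening: 0.0538
```

```bash
python3 -m creep '[[[0,0,-0.001],0],[[0,0,-0.0008],0],[[0,0,0],0],[[0,0,0],0],[[0,0,0],0]]'
python3 -m creep '[[[0,0,0],0],[[0,0,0],0],[[0,0,0],0],[[0,0,0],0],[[0,0,0],0]]' 0.9
python3 -m creep '[[[0,0,0.02],0],[[0,0,0.02],0],[[0,0,0.02],0],[[0,0,0.02],0],[[0,0,0.02],0]]'
python3 -m creep '[[[0.0056,-0.0325,0],0],[[0.0056,-0.0325,0],0],[[0.0056,-0.0325,0],0],[[0.0056,-0.0325,0],0],[[0.0056,-0.0325,0],0]]' 0.7
python3 - <<'E'
from h import *
m=manip.grab_frame('scene');t=manip.grab_frame('top')
print(np.mean([ (manip.grab_frame('scene'),manip.observe()['tool_pos'])[1] for _ in range(4)],0).round(4))
cv2.imwrite('pics/w3.png',np.hstack([cv2.resize(m[260:400,270:410],(400,400)),cv2.resize(t[270:350,310:430],(390,400))])[:,:,::-1])
E
```

```text
t: 29.97
tool_pos: [0.4339, -0.1125, 0.0273]
tcp_rot: [0.682, 3.067, 0.0]
ft_force: [0.4, -0.2, -1.4]
opening: 0.0536
t: 30.38
tool_pos: [0.4339, -0.1125, 0.0274]
tcp_rot: [0.682, 3.066, -0.0]
ft_force: [0.1, 0.3, 1.4]
opening: 0.0791
t: 30.8
tool_pos: [0.4338, -0.1124, 0.1283]
tcp_rot: [-0.682, -3.067, 0.0]
ft_force: [-0.9, -0.0, -1.2]
opening: 0.0794
t: 31.22
tool_pos: [0.4619, -0.2766, 0.1273]
tcp_rot: [0.682, 3.067, -0.0]
ft_force: [1.4, -0.1, 0.0]
opening: 0.062
[ 0.4616 -0.275   0.127 ]
```

View pics/w3.png

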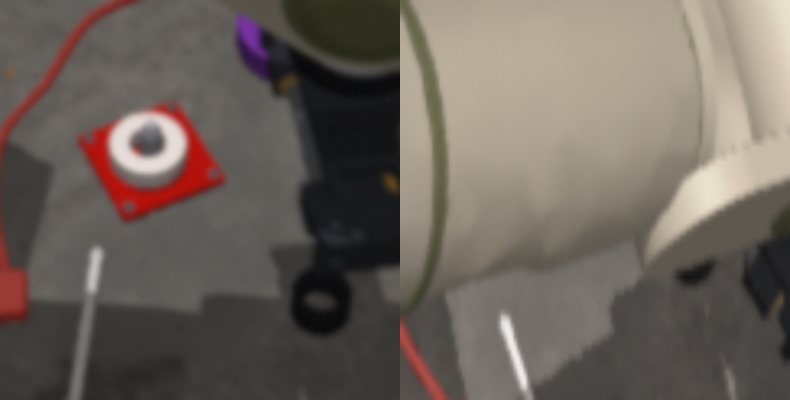

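The off‑white wheel is seated on the red pin at about scene(322,313). Next is the collar, with the tips 6 mm above the bench.

```bash
python3 -m creep '[[[0,0,-0.017],0],[[0,0,-0.017],0],[[0,0,-0.017],0],[[0,0,-0.017],0],[[0,0,-0.017],0]]'
python3 -m creep '[[[0,0,-0.007],0],[[0,0,-0.007],0],[[0,0,-0.006],0],[[0,0,-0.002],0],[[0,0,0],0]]'
python3 -m creep '[[[0,0,0],0],[[0,0,0],0],[[0,0,0],0],[[0,0,0],0],[[0,0,0],0]]' 0
python3 -m creep '[[[0,0,0],0],[[0,0,0],0],[[0,0,0],0],[[0,0,0],0],[[0,0,0],0]]' 0
python3 -m creep '[[[0,0,0.02],0],[[0,0,0.02],0],[[0,0,0.02],0],[[0,0,0.02],0],[[0,0,0.02],0]]'
```

```text
t: 31.93
tool_pos: [0.462, -0.2737, 0.0418]
tcp_rot: [0.68, 3.067, 0.0]
ft_force: [-0.0, -0.1, 0.7]
opening: 0.0615
t: 32.35
tool_pos: [0.4619, -0.2749, 0.0204]
tcp_rot: [-0.682, -3.067, 0.0]
ft_force: [0.1, -0.2, 0.5]
opening: 0.0619
t: 32.77
tool_pos: [0.4621, -0.275, 0.0207]
tcp_rot: [0.682, 3.066, -0.0]
ft_force: [0.4, 1.9, 4.3]
opening: 0.0396
t: 33.18
tool_pos: [0.4621, -0.2751, 0.0207]
tcp_rot: [0.682, 3.066, -0.0]
ft_force: [-1.0, 0.6, 5.9]
opening: 0.0395
t: 33.6
tool_pos: [0.4616, -0.2749, 0.121]
tcp_rot: [-0.682, -3.066, -0.0]
ft_force: [-0.0, -0.4, -1.3]
opening: 0.0395
```

```bash
python3 -m creep '[[[-0.0056,0.0325,0],0],[[-0.0056,0.0325,0],0],[[-0.0056,0.0325,0],0],[[-0.0056,0.0325,0],0],[[-0.0056,0.0325,0],0]]'
python3 -m creep '[[[0,0,-0.01],0],[[0,0,-0.01],0],[[0,0,-0.01],0],[[0,0,-0.008],0],[[0,0,-0.007],0]]'
python3 -m creep '[[[0,0,-0.005],0],[[0,0,-0.005],0],[[0,0,-0.005],0],[[0,0,-0.005],0],[[0,0,-0.004],0]]'
python3 -m creep '[[[0,0,-0.002],0],[[0,0,-0.001],0],[[0,0,-0.0006],0],[[0,0,0],0],[[0,0,0],0]]'
```

```text
t: 34.02
tool_pos: [0.4331, -0.1111, 0.1201]
tcp_rot: [-0.683, -3.066, 0.0]
ft_force: [0.6, 1.1, -1.3]
opening: 0.0395
t: 34.43
tool_pos: [0.4337, -0.1125, 0.0746]
tcp_rot: [-0.682, -3.066, -0.0]
ft_force: [0.4, 0.1, -1.0]
opening: 0.0395
t: 34.85
tool_pos: [0.4339, -0.1126, 0.0509]
tcp_rot: [0.682, 3.067, -0.0]
ft_force: [0.5, -0.6, -1.3]
opening: 0.0398
t: 35.27
tool_pos: [0.434, -0.1126, 0.0479]
tcp_rot: [0.682, 3.066, -0.0]
ft_force: [1.0, -0.7, -1.1]
opening: 0.0395
```

```bash
python3 -m creep '[[[0,0,-0.001],0],[[0,0,-0.0004],0],[[0,0,0],0],[[0,0,0],0],[[0,0,0],0]]'
python3 -m creep '[[[0,0,0],0],[[0,0,0],0],[[0,0,0],0],[[0,0,0],0],[[0,0,0],0]]' 0.75
python3 -m creep '[[[0,0,0.022],0],[[0,0,0.022],0],[[0,0,0.022],0],[[0,0,0.022],0],[[0,0,0.022],0]]'
python3 -m creep '[[[0.0056,-0.03,0.01],0],[[0.0056,-0.03,0.01],0],[[0.0056,-0.03,0.01],0],[[0.0056,-0.03,0.01],0],[[0.0056,-0.03,0.01],0]]'
python3 -m creep '[[[0.0056,-0.03,0],0],[[0.0056,-0.03,0],0],[[0.0056,-0.03,0],0],[[0.0056,-0.03,0],0],[[0.0056,-0.03,0],0]]'
python3 - <<'E'
from h import *
S2={'red':(.434,-.1125,[('white',.008),('collar',.026)]),'blue':(.4345,.236,[('green',.024),('nut',.042)])}
for c in('scene','top'):
    m=manip.grab_frame(c)
    for s,(x,y,L) in S2.items():
        for n,z in L:
            try: r=fit(m,c,n,x,y,z0=z,hw=22); print(c,s,n,(r[0]-[x,y]).round(4),round(float(r[1]),1))
            except Exception as e: print(c,n,e)
    cv2.imwrite(f'pics/end_{c}.png',m[:,:,::-1])
    if c=='scene': cv2.imwrite('pics/end_z.png',np.hstack([cv2.resize(m[260:360,270:370],(400,400)),cv2.resize(m[160:250,195:285],(400,400))])[:,:,::-1])
E
```

```text
t: 35.68
tool_pos: [0.434, -0.1126, 0.0467]
tcp_rot: [0.682, 3.066, -0.0]
ft_force: [-1.1, -0.2, 5.8]
opening: 0.0395
t: 36.1
tool_pos: [0.4339, -0.1125, 0.0463]
tcp_rot: [-0.682, -3.067, -0.0]
ft_force: [0.1, 0.6, -0.4]
opening: 0.0661
t: 36.52
tool_pos: [0.4337, -0.1124, 0.1574]
tcp_rot: [-0.682, -3.067, -0.0]
ft_force: [0.5, -0.6, -0.4]
opening: 0.066
t: 36.93
tool_pos: [0.4619, -0.2639, 0.2068]
tcp_rot: [-0.682, -3.067, -0.0]
ft_force: [0.2, -0.4, 0.5]
opening: 0.0663
t: 37.35
tool_pos: [0.4899, -0.4139, 0.206]
tcp_rot: [-0.682, -3.066, -0.0]
ft_force: [-0.4, -0.3, 0.0]
opening: 0.0661
scene red white [-0.07    0.0375] 271.0
scene red collar [ 0.0006 -0.0008] 28.6
scene blue green [-0.0003 -0.0043] 201.1
scene blue nut [0.0013 0.0004] 5.0
top red white [ 0.0054 -0.0132] 1345.8
top collar min() iterable argument is empty
top blue green [-0.0018 -0.0023] 210.6
top blue nut [-0.0009 -0.0005] 5.6
```

View pics/end_z.png

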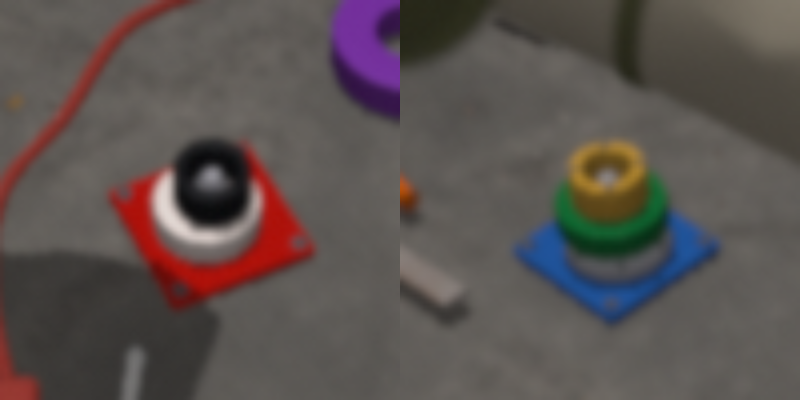

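View pics/end_top.png

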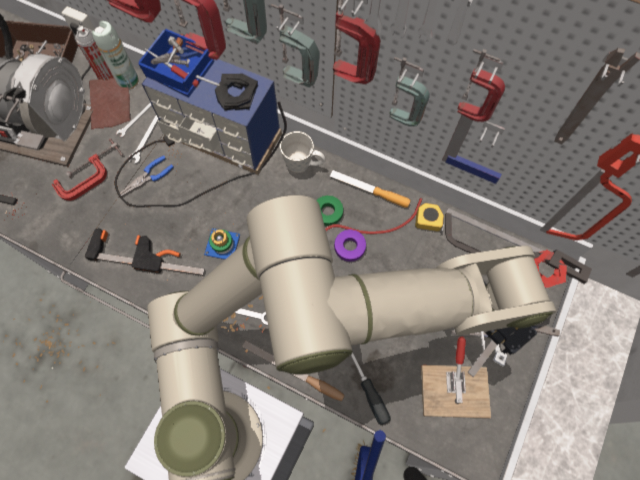

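Both stacks stand upright and are concentric with their pins. The nut and collar outlines match the expected stacked heights to about 1 mm, and the gripper is clear of everything.

```bash
python3 -c "
from bench import manip
print(manip.job_done())"
```

```text
the job is handed in; nothing more can be done
None
```

I made up both wheel sets and handed the job in at about 38 s, well inside the 125 s limit. The blue pin carries the flange (hub up), the smaller green wheel and the brass nut. The red pin carries the off-white wheel and the black collar.

**Checks that passed:**
- Every part went down over its pin with no sign of jamming. The highest contact reading I saw was about 6 N.
- In the last scene picture both stacks stand upright and on their pins, and the gripper is clear of them.
- Outline fits at the stacked heights put the nut within 1.4 mm of the pin's axis (both cameras) and the collar within 1 mm (scene camera only).

**Checks that failed or were weak:**
- The final outline fits for the green and off-white wheels were unusable, because the parts above hide them or their colours merge with the surroundings.
- The arm hid the red stand from the top camera at the end, so there is no second view of the collar there.
- I fitted no final outline for the flange.
- For the flange and the two wheels I relied on the pictures taken just after each release, plus the final view.

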